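# Pack the slide send-out tray

## Robot

A 6-joint arm with a two-finger parallel gripper is mounted at the origin on a cart in front of the work surface, level with it; the furniture and walls round the work are solid. World frame = base frame: x ahead of the robot, y to its left, z up, the work surface at z = 0. Lengths are in m, angles in rad, forces in N, time in s.
With the tool pointing down it reaches from about 0.3 to 0.875 m from the base axis. Payload 6.4 kg.
Tool frame: the origin (TCP) lies at the very end of the fingers, on their centre line; the grasp point (between the pads) lies ctrl.grip_point_offset behind it (ctrl.grip_point_offset is the distance from the TCP to the grasp point, in m); z points along the fingers, x is the direction in which the jaws open and shut, and the axes are right-handed (so a half turn about z gives the same grasp; the last joint's range is limited). The gripper opens to 85 mm and grips with 20 to 120 N. Pads are 22 mm wide; open, the fingers measure 114 mm over their backs; the gripper's body (76 mm by 85 mm) begins 54 mm behind the grasp point. The pads swing forward as they close: fully open they stand 13 mm farther back than shut.
Start: joints at [1.127, 0.181, 1.607, -0, 1.354, -0.206], TCP at [0.135, 0.559, 0.231] pointing down, gripper open.
Joint ranges: [-2.99, 2.99], [-0.89, 2.07], [0.3, 2.58], [-1.14, 4.28], [0, 2.63], [-3.12, 3.12]. Speed limits (rad/s): [2.57, 2.57, 3.01, 3.14, 3.14, 3.14].

## Interface

Orientations are given as a unit quaternion [w, x, y, z].
In Python, from bench import get_obs, viewer, workorder, ctrl gives the robot as it stands. The module is installed in compiled form; this text tells all that it offers.
- The arm moves only by the tool move_arm, never from a script. Its argument "increments" is a list of rows, each an object of numbers: "tx", "ty", "tz": the shift along the tool's x, y, z in m; "turn": the turn about the tool's z in degrees. A call has 1 to 20 rows; each row is the pose to reach, as a shift and turn from the pose commanded when the call began, along the tool's axes at that moment; what a row does not reach only later rows make up. A row lasts 1/12 s, in which the tool goes at most 41.7 mm and 7.16 degrees, less where a joint would pass 70% of its speed; a pose out of reach is approached as far as the arm can. A call with a gripper value outside its range is refused whole. "gripper" is the opening, from 0 (shut) to 1 (fully open), set as the call begins (left out, the last holds). The fingers move at their own pace and stop on an object; the grip force is fixed at half the most. Time passes only in rows, so rows that repeat a pose let the fingers close. It gives the time, the measured TCP pose, the force and the opening at its end, in the units of the state.
- get_obs(): the state, without advancing time (a new reading comes with each control period).
- viewer.camera(name): name is "scene" or "top" or "wrist"; returns (picture, depth): 400x640x3 uint8, red, green, blue; 400x640 float32, m along the optical axis (not along the pixel's ray), 0 where there is no reading.
- viewer.get_calibration(name): a dict with "intrinsics" (3x3 intrinsics, pixels), "k1" (the pictures are not rectified: a ray, as slopes to the right and down, at radius r is drawn at 1 + k1 r^2 times it, then the intrinsics apply), "origin" and "attitude" of the camera in the world. Camera axes: x right, y up, looking along -z (the intrinsics and any distortion apply to the point x, -y, -z); pixel columns grow to the right and rows downward; lengths in m; the calibration is good to about 2 mm. A picture is of the moment at which its call begins: read the wrist's pose just before it. get_calibration takes no time and is no camera call; for the wrist camera it gives the pose at the moment of the call.
- workorder.hand_in(): hands the job in, once; it reports no verdict.
The state is a dict: "time_s": time; "q": joint angles; "dq": joint speeds; "joint_efforts": joint torques, N m; "eef_pos": TCP position; "eef_rot": TCP orientation; "wrist_force": force on the tool from outside, world axes, zero at the start; "torque": the same for the moment, N m; "opening": opening from 0.0 (shut) to 1.0 (fully open).
Only numpy, scipy, OpenCV 4.12 (cv2) and the standard library are available. Lean on these libraries where they do the work, as an engineer would, in place of code of your own. Each camera call takes 0.05 s, during which the arm holds its last target.

## Task

Pack this case's send-out tray: lay the three shut flat slide mailers in the tray's long lane as one straight fanned row, every label end pointing to the tray's plain end (away from the small pocket), the first next to that end and each further one lapping about a third of its length over the one before, so that all three labels stay in view. Put the wax-filled tissue block, wax up, in the small end pocket. They hold glass and wax, so set them down and do not drop them, and leave the thick mailer, the open empty mailer and the empty cassette where they lie.

Things in the scene. Friction and masses are not known exactly. Their poses are not given: they have to be found in the camera images.
- tray: steel tray, 98 (x) x 286 (y) x 12 mm, fixed. Origin: underside centre; +y lengthwise to its plain end, to the robot's left within 0.1 rad; z up. Floor 3, walls 4 mm thick, 12 high. Inside x -45 to 45: long lane y -77 to +139 mm, small pocket y -139 to -81 (centre -110), a wall between. Mailer centres near y +87, +33, -21 mm fan the lane with laps of 30 mm
- mailer_a: shut flat one-slide mailer, one of three alike (any sequence): light grey plastic, 33 (x) x 84 (y) x 8 mm, loose, 35 g; ribbed cover, white paper label 24 mm long at one end. Starts flat on the worktop, label end to the robot's left within 0.4 rad. Origin: centre of the underside; +y lengthwise to the label end, z up. Take it across the 33 mm.
- mailer_b: as mailer_a, same size and axes. In the fan, a lapped mailer rests with its unlabelled end on the lane floor and leans on the unlabelled end of the one below: label end up, tilted about 0.15 rad, underside centre some 6 mm above the floor. Steps under 42 mm let it tip flat onto the one below.
- mailer_c: as mailer_a: shut flat mailer with ribbed cover and label, 33 x 84 x 8 mm, same origin and axes
- wax_block: tissue block: light grey cassette 28 (x) x 40 (y) x 7 mm filled with white wax that stands up 5 mm more, 24 x 30 mm, with a small brown tissue slice in it; loose, about 20 g. Lies wax up. Origin: centre of the underside; +y lengthwise to its sloped writing face, z up. Take it across the 28 mm; its yaw in the pocket is free
- thick_mailer: look-alike, to be left: five-slide mailer of the same outline, light grey, 33 x 84 mm, but 18 mm thick, with a darker ribbed push-on cap. Origin: centre of the underside, +y lengthwise to the label
- open_mailer: look-alike, to be left: empty mailer base without cover or label, light grey, 33 x 84 x 6 mm, an open shallow recess on top. Origin: centre of the underside, y lengthwise
- empty_cassette: look-alike, to be left: empty light grey cassette 28 x 40 x 7 mm, an open basket with a slotted floor and no wax. Origin: centre of the underside, +y lengthwise to its sloped face

How it is judged:
By the outcome, as a careful person would: the job done as asked, in the order asked, and still so for the second after the job is handed in, with the robot touching nothing.
It also fails if it takes over 99 s, if anything falls off the work surface, if the arm or the gripper's body presses on something with over 40 N, if the wrist force passes 120 N, or if a joint passes its speed limit or range.

## Working session

There is one attempt and no reset: what is moved stays moved. The work goes in short steps, Python scripts to look and compute and a tool call to move; the robot and the scene stay as the last step left them, time stands still between calls to the robot, and variables do not carry over. Pictures are saved under pics/ and viewed, and the job is handed in when it is done.

Besides the shell and the picture viewer there is one more tool, called after ">>>" as name([rows], argument=value, ...), one row to a line, values as JSON. move_arm: Moves the arm, as the interface text tells. Its arguments: {"type":"object","properties":{"increments":{"type":"array"},"gripper":{"type":"number"}},"required":["increments"]}

```bash
mkdir -p pics; cat > h.py <<'E'
import numpy as np, cv2
from bench import get_obs, viewer, workorder, ctrl
from scipy.spatial.transform import Rotation as R
def cal(n):
    return viewer.get_calibration(n)
E
python3 - <<'E'
from h import *
o=get_obs(); print(o); print(ctrl.grip_point_offset)
for n in ["scene","top","wrist"]:
    c=cal(n); print(n,c)
    p,d=viewer.camera(n); cv2.imwrite(f"pics/{n}0.png",p[:,:,::-1]); np.savez(f"{n}0.npz",p=p,d=d)
E
```

```text
{'time_s': 0.0, 'q': array([ 1.12669617e+00,  1.81532962e-01,  1.60800838e+00, -4.02464339e-05,
        1.35377485e+00, -2.06297552e-01]), 'dq': array([-0.00195609, -0.00063847,  0.00127411,  0.00071658, -0.0001359 ,
        0.00010654]), 'joint_efforts': array([ 9.93897265e-04, -4.44869971e+01, -3.51339054e+01, -2.14817169e-04,
        9.34710726e-03,  3.80826592e-06]), 'eef_pos': array([0.13520542, 0.55831527, 0.2303885 ]), 'eef_rot': array([ 4.00337083e-04,  7.85989272e-01,  6.18239534e-01, -7.63386157e-04]), 'wrist_force': array([0.37104559, 0.00960241, 0.04049072]), 'torque': array([-0.01886832,  0.01085991,  0.02089802]), 'opening': 1.0000079364419963}
0.0187
scene {'intrinsics': array([[363.14129469,   0.        , 321.79046947],
       [  0.        , 363.14129469, 200.38521231],
       [  0.        ,   0.        ,   1.        ]]), 'k1': -0.0282946150847942, 'origin': array([0.33092441, 0.32393221, 0.68409441]), 'attitude': array([-0.20660482, -0.07025379,  0.33329167,  0.91722163])}
top {'intrinsics': array([[483.29004037,   0.        , 309.84455444],
       [  0.        , 483.29004037, 202.33060358],
       [  0.        ,   0.        ,   1.        ]]), 'k1': -0.01550063116528366, 'origin': array([ 0.48550579, -0.14557746,  0.99331138]), 'attitude': array([ 0.71191868,  0.02786358, -0.03070691, -0.70103673])}
wrist {'intrinsics': array([[302.74106792,   0.        , 314.90026128],
       [  0.        , 302.74106792, 199.42839808],
       [  0.        ,   0.        ,   1.        ]]), 'k1': -0.03366066404583343, 'origin': array([0.06991807, 0.57454672, 0.37384819]), 'attitude': array([ 0.77911571, -0.10443687, -0.08212216,  0.61263986])}
```

View pics/top0.png

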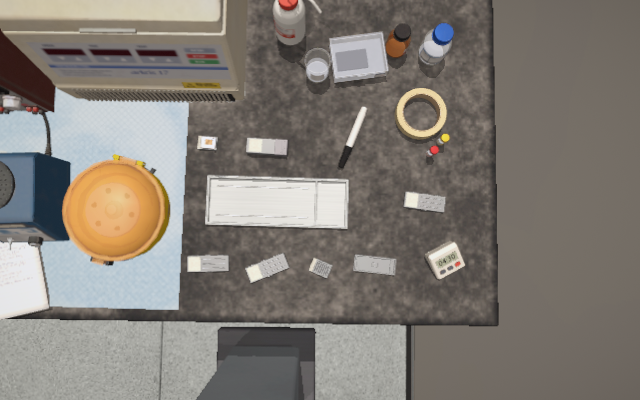

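View pics/scene0.png

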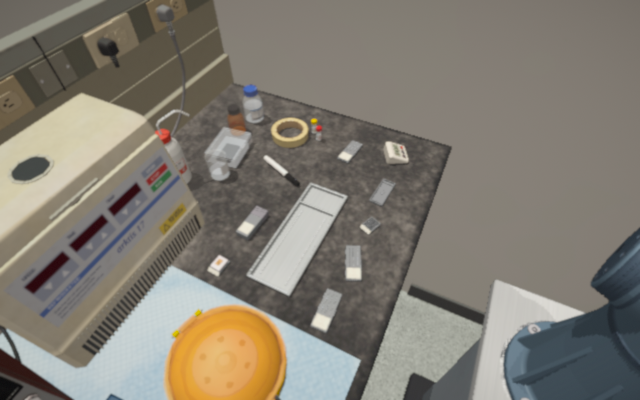

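View pics/wrist0.png

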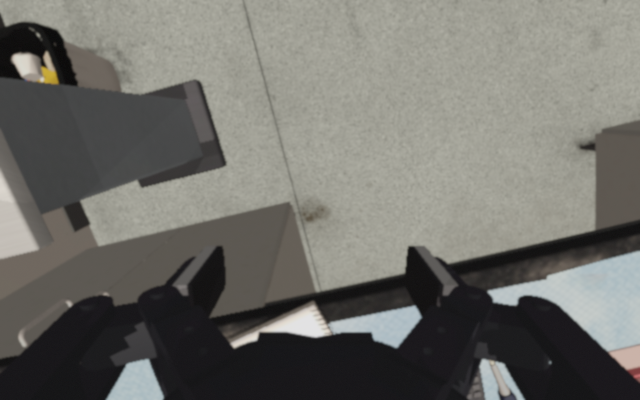

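```bash
cat >> h.py <<'E'
def rot(c):
    w,x,y,z=c["attitude"]; return R.from_quat([x,y,z,w]).as_matrix()
def cloud(c,d):
    K=c["intrinsics"]; h,w=d.shape
    uv=np.stack(np.meshgrid(np.arange(w),np.arange(h)),-1).reshape(-1,1,2).astype(np.float64)
    s=cv2.undistortPoints(uv,K,np.array([c["k1"],0,0,0.])).reshape(h,w,2)
    pc=np.stack([s[...,0]*d,-s[...,1]*d,-d],-1)
    return pc@rot(c).T+c["origin"]
def proj(c,P):
    P=(np.asarray(P,float)-c["origin"])@rot(c); s=np.stack([P[...,0]/-P[...,2],-P[...,1]/-P[...,2]],-1)
    s=s*(1+c["k1"]*(s**2).sum(-1,keepdims=True)); K=c["intrinsics"]
    return s*[K[0,0],K[1,1]]+[K[0,2],K[1,2]]
def rectify(c,p,z,x0,x1,y0,y1,res):
    # image up=+x, left=+y ; at plane z
    xs=np.arange(x1,x0,-res); ys=np.arange(y1,y0,-res)
    Y,X=np.meshgrid(ys,xs); uv=proj(c,np.stack([X,Y,np.full_like(X,z)],-1)).astype(np.float32)
    return cv2.remap(p,uv[...,0],uv[...,1],cv2.INTER_LINEAR)
E
python3 - <<'E'
from h import *
f=np.load("top0.npz"); c=cal("top"); W=cloud(c,f['d'])
def near(u,v,r=1): return np.round(np.median(W[v-r:v+r+1,u-r:u+r+1].reshape(-1,3),0),4)
for u,v in [(208,264),(267,267),(425,202),(267,147),(375,265),(320,268),(207,143),(260,203),(330,203),(300,240),(230,290),(460,300),(243,80),(116,158)]: print(u,v,near(u,v))
for k,(u,v) in dict(a=(208,264),b=(267,267),c=(425,202),t=(267,147),o=(375,265),e=(320,268),w=(207,143)).items(): pass
m=rectify(c,f['p'],0.006,0.2,0.66,-0.42,0.12,0.0008)
cv2.imwrite("pics/rect0.png",m[:,:,::-1]); print(m.shape)
t=[cv2.resize(f['p'][v-28:v+28,u-32:u+32],None,fx=6,fy=6,interpolation=cv2.INTER_CUBIC) for u,v in [(208,264),(267,267),(425,202),(320,268)]]
t2=np.vstack([np.hstack(t[:2]),np.hstack(t[2:])]); cv2.imwrite("pics/z0.png",t2[:,:,::-1][:600,:800])
E
```

```text
208 264 [0.4389 0.0556 0.0076]
267 267 [ 0.4347 -0.0642  0.0089]
425 202 [ 0.5717 -0.3847  0.0099]
267 147 [ 0.6784 -0.0596  0.0185]
375 265 [ 0.4419 -0.2833  0.0046]
320 268 [ 0.4341 -0.1716  0.0027]
207 143 [0.6858 0.0645 0.0124]
260 203 [ 0.5647 -0.0465  0.0035]
330 203 [ 0.567  -0.1904  0.0032]
300 240 [ 0.4903 -0.13    0.0015]
230 290 [ 3.87e-01  1.08e-02 -3.00e-04]
460 300 [ 0.3736 -0.4577  0.0015]
243 80 [ 0.8121 -0.0094  0.0377]
116 158 [0.6436 0.2282 0.0634]
(575, 675, 3)
```

View pics/rect0.png

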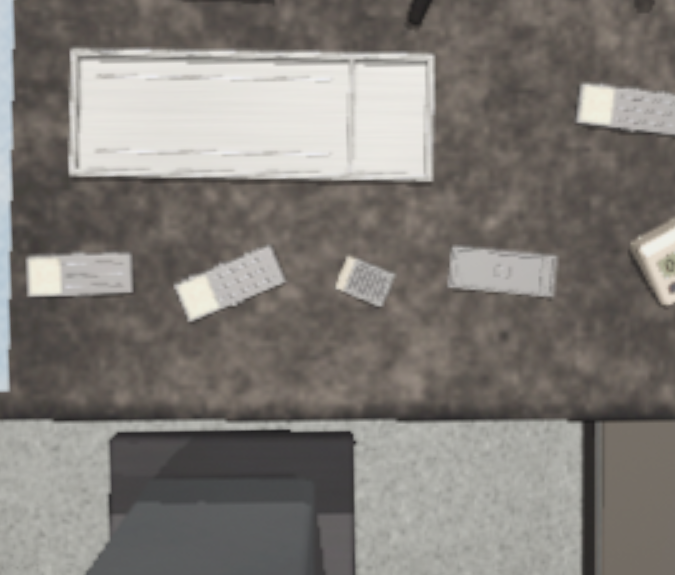

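View pics/z0.png

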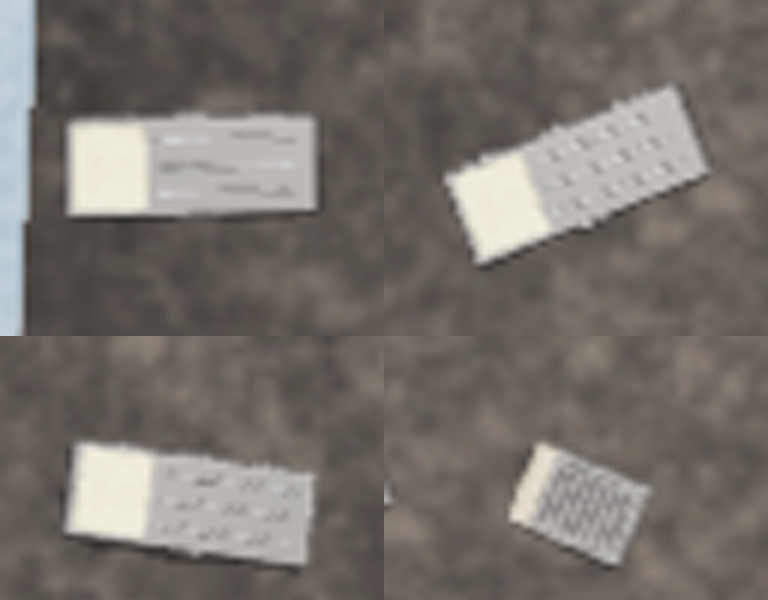

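```bash
cat > m.py <<'E'
from h import *
def seg(c,p,z,x,y,half=0.06,res=0.0005,thr=120,save=None):
    m=rectify(c,p,z,x-half,x+half,y-half,y+half,res)
    g=cv2.cvtColor(m,cv2.COLOR_RGB2GRAY); b=(g>thr).astype(np.uint8)
    b=cv2.morphologyEx(b,cv2.MORPH_CLOSE,np.ones((9,9)))
    b=cv2.morphologyEx(b,cv2.MORPH_OPEN,np.ones((9,9)))
    n,l,s,ce=cv2.connectedComponentsWithStats(b)
    k=l[b.shape[0]//2,b.shape[1]//2]
    cn=max(cv2.findContours((l==k).astype(np.uint8),cv2.RETR_EXTERNAL,cv2.CHAIN_APPROX_NONE)[0],key=len)
    (u,v),(w,h),a=cv2.minAreaRect(cn)
    bx=cv2.boxPoints(((u,v),(w,h),a))
    P=np.stack([x+half-bx[:,1]*res,y+half-bx[:,0]*res],1)
    e=P[1]-P[0],P[2]-P[1]; L=max(e,key=np.linalg.norm); L=L if L[1]>0 else -L
    yaw=np.arctan2(-L[0],L[1])
    if save: cv2.polylines(m,[bx.astype(int)],True,(255,0,0)); cv2.imwrite(save,m[:,:,::-1])
    return P.mean(0),yaw,sorted(map(np.linalg.norm,e)),m
E
python3 - <<'E'
from m import *
f=np.load("top0.npz"); c=cal("top")
ims=[]
for n,x,y,z,hf in [("a",.439,.0556,.008,.06),("b",.4347,-.0642,.008,.06),("c",.5717,-.3847,.008,.06),("w",.6858,.0645,.007,.04),("tray",.565,-.09,.012,.17)]:
    P,yaw,s,m=seg(c,f['p'],z,x,y,hf,save=f"pics/s_{n}.png"); print(n,P.round(4),round(yaw,4),np.round(s,4))
    if n!="tray": ims.append(cv2.resize(cv2.imread(f"pics/s_{n}.png"),(380,290)))
cv2.imwrite("pics/s_all.png",np.vstack([np.hstack(ims[:2]),np.hstack(ims[2:])]))
o=get_obs(); w,x,y,z=o['eef_rot']; print(R.from_quat([x,y,z,w]).as_matrix().round(3))
W=cloud(c,f['d']); 
# tall things
for x0 in np.arange(.3,.9,.05):
  print(round(x0,2),[int(1000*(lambda q:q.max() if q.size else -1)(W[...,2][(abs(W[...,0]-x0-.025)<.025)&(abs(W[...,1]-y0-.025)<.025)])) for y0 in np.arange(-.45,.3,.05)])
E
```

```text
a [0.4413 0.0566] 0.0256 [0.0346 0.0846]
b [ 0.4348 -0.0672] 0.2294 [0.0455 0.095 ]
c [ 0.5734 -0.3838] -0.1153 [0.0344 0.0844]
w [0.689  0.0663] -0.0303 [0.0287 0.0422]
tray [ 0.5688 -0.0818] -0.0148 [0.1037 0.2922]
[[ 0.236  0.972 -0.001]
 [ 0.972 -0.236 -0.001]
 [-0.001 -0.    -1.   ]]
0.3 [5, 5, 4, 5, 5, 4, 4, 4, 5, 5, 5, 6, 5, 7, 5]
0.35 [6, 5, 5, 5, 5, 6, 5, 5, 6, 5, 5, 6, 6, 7, 9]
0.4 [26, 27, 10, 9, 8, 12, 10, 14, 14, 14, 14, 6, 7, 66, 68]
0.45 [33, 30, 9, 9, 8, 9, 993, 11, 6, 11, 14, 69, 112, 117, 115]
0.5 [5, 5, 5, 6, 16, 16, 16, 16, 15, 15, 16, 96, 122, 123, 122]
0.55 [13, 13, 12, 6, 15, 16, 8, 10, 9, 8, 16, 95, 121, 123, 122]
0.6 [5, 6, 6, 6, 20, 15, 16, 16, 17, 15, 15, 6, 110, 113, 110]
0.65 [48, 49, 6, 5, 20, 6, 5, 22, 24, 13, 16, 6, 6, 66, 6]
0.7 [48, 31, 30, 17, 20, 6, 5, 6, 5, 5, 14, 6, 9, 8, 7]
0.75 [29, 30, 29, 18, 15, 5, 6, 6, 245, 245, 244, 246, 244, 245, 244]
0.8 [6, 28, 36, 38, 40, 71, 69, 6, 304, 305, 306, 305, 306, 306, 306]
0.85 [110, 109, 91, 39, 39, 189, 194, 82, 285, -1000, -1000, -1000, -1000, -1000, -1000]
0.9 [108, 107, 91, 38, 38, 190, 195, 151, 187, -1000, -1000, -1000, -1000, -1000, -1000]
```

View pics/s_all.png

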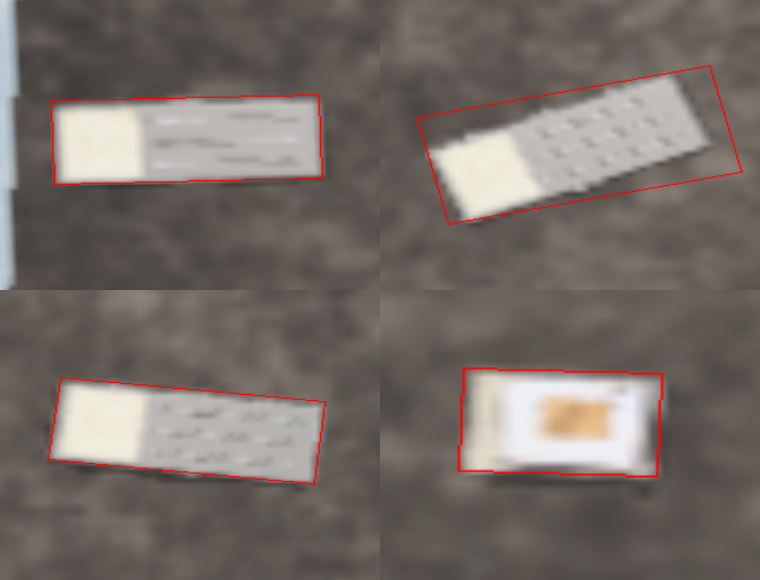

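View pics/s_tray.png

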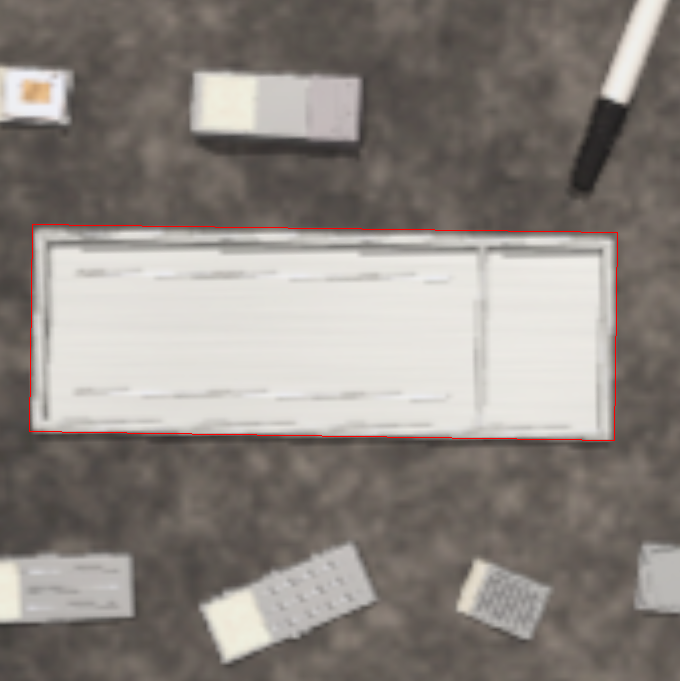

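```bash
cat >> h.py <<'E'
def to(x,y,z,yaw_deg):
    """yaw_deg: world angle of tool x. print increments"""
    o=get_obs(); w,a,b,c=o['eef_rot']; M=R.from_quat([a,b,c,w]).as_matrix()
    t=M.T@(np.array([x,y,z])-o['eef_pos']); cur=np.degrees(np.arctan2(M[1,0],M[0,0]))
    print("pos",o['eef_pos'].round(4),"yaw",round(cur,2),"op",round(float(o['opening']),3),"F",o['wrist_force'].round(1),"t",round(o['time_s'],2))
    print("-> tx %.4f ty %.4f tz %.4f turn %.2f  dist %.3f"%(*t,cur-yaw_deg,np.linalg.norm(t)))
E
python3 - <<'E'
from m import *
f=np.load("top0.npz"); c=cal("top")
for thr in (105,120,135,145):
  for n,x,y,z,hf in [("a",.439,.0556,.008,.06),("b",.4347,-.0642,.008,.06),("c",.5717,-.3847,.008,.06),("w",.6858,.0645,.007,.04),("tray",.565,-.09,.012,.17)]:
    P,yaw,s,m=seg(c,f['p'],z,x,y,hf,thr=thr); print(thr,n,P.round(4),round(yaw,4),np.round(s,4))
W=cloud(c,f['d']); q=W[(W[...,2]>.03)&(W[...,0]>.7)&(W[...,1]>-.03)&(W[...,1]<.15)]
print(np.percentile(q[:,0],[0,1,5,50]), np.percentile(q[q[:,2]<.2][:,0],[0,5,50]) )
f=np.load("scene0.npz"); c=cal("scene")
for thr in (120,135):
  for n,x,y,z,hf in [("a",.439,.0556,.008,.06),("b",.4347,-.0642,.008,.06),("c",.5717,-.3847,.008,.06),("w",.6858,.0645,.007,.04),("tray",.565,-.09,.012,.17)]:
    P,yaw,s,m=seg(c,f['p'],z,x,y,hf,thr=thr); print('scene',thr,n,P.round(4),round(yaw,4),np.round(s,4))
W=cloud(c,f['d']); q=W[(W[...,2]>.03)&(W[...,0]>.7)&(W[...,1]>-.03)&(W[...,1]<.15)]
print(np.percentile(q[:,0],[0,1,5,50]))
to(.44,-.01,.23,0)
E
```

```text
105 a [0.4432 0.0566] 0.0147 [0.0394 0.0853]
105 b [ 0.4351 -0.0743] 0.3923 [0.0662 0.1077]
105 c [ 0.5836 -0.3851] -0.1107 [0.056  0.0859]
105 w [0.6876 0.0675] 0.0 [0.0335 0.046 ]
105 tray [ 0.5622 -0.0925] -0.145 [0.1607 0.3255]
120 a [0.4413 0.0566] 0.0256 [0.0346 0.0846]
120 b [ 0.4348 -0.0672] 0.2294 [0.0455 0.095 ]
120 c [ 0.5734 -0.3838] -0.1153 [0.0344 0.0844]
120 w [0.689  0.0663] -0.0303 [0.0287 0.0422]
120 tray [ 0.5688 -0.0818] -0.0148 [0.1037 0.2922]
135 a [0.4413 0.0566] 0.0357 [0.0336 0.0836]
135 b [ 0.4336 -0.0634] 0.4019 [0.0357 0.0841]
135 c [ 0.5733 -0.3837] -0.1244 [0.0332 0.0834]
135 w [0.6893 0.0663] 0.0 [0.028  0.0415]
135 tray [ 0.5684 -0.0817] -0.0142 [0.1027 0.2914]
145 a [0.4411 0.0568] 0.0345 [0.0331 0.0829]
145 b [ 0.4335 -0.0635] 0.398 [0.0351 0.0831]
145 c [ 0.5732 -0.3837] -0.1304 [0.0328 0.083 ]
145 w [0.6893 0.0665] 0.0 [0.027 0.041]
145 tray [ 0.5684 -0.0816] -0.0147 [0.1018 0.2906]
[0.76927066 0.77057539 0.77303931 0.80499562] [0.76927066 0.77116311 0.78499046]
scene 120 a [0.441  0.0563] 0.0294 [0.0351 0.0844]
scene 120 b [ 0.434  -0.0639] 0.4084 [0.0358 0.0863]
scene 120 c [ 0.5738 -0.3841] -0.102 [0.0364 0.0874]
scene 120 w [0.6893 0.0663] 0.0 [0.032  0.0465]
scene 120 tray [ 0.5683 -0.083 ] -0.0139 [0.105  0.2949]
scene 135 a [0.4408 0.0565] 0.037 [0.0335 0.0827]
scene 135 b [ 0.4341 -0.0633] 0.4273 [0.0342 0.0836]
scene 135 c [ 0.574  -0.3838] -0.0907 [0.0347 0.0839]
scene 135 w [0.6893 0.066 ] 0.0 [0.031 0.045]
scene 135 tray [ 0.5682 -0.0823] -0.0152 [0.1033 0.2925]
[0.76822582 0.77064954 0.77349906 0.83619464]
pos [0.1352 0.5584 0.2306] yaw 76.38 op 1.0 F [ 0.3 -0.2 -0.5] t 0.15
-> tx -0.4807 ty 0.4301 tz 0.0011 turn 76.38  dist 0.645
```

```bash
python3 -c "
from h import *
to(.4411,.0566,.12,2)"
```

```text
pos [0.1352 0.5584 0.2306] yaw 76.38 op 1.0 F [ 0.3 -0.2 -0.5] t 0.15
-> tx -0.4155 ty 0.4155 tz 0.1110 turn 74.38  dist 0.598
```

>>> move_arm([
  {"tx":-0.4155,"ty":0.4155,"tz":0,"turn":74.4},
  {"tx":-0.4155,"ty":0.4155,"tz":0,"turn":74.4},
  {"tx":-0.4155,"ty":0.4155,"tz":0,"turn":74.4},
  {"tx":-0.4155,"ty":0.4155,"tz":0,"turn":74.4},
  {"tx":-0.4155,"ty":0.4155,"tz":0,"turn":74.4},
  {"tx":-0.4155,"ty":0.4155,"tz":0,"turn":74.4},
  {"tx":-0.4155,"ty":0.4155,"tz":0,"turn":74.4},
  {"tx":-0.4155,"ty":0.4155,"tz":0,"turn":74.4},
  {"tx":-0.4155,"ty":0.4155,"tz":0,"turn":74.4},
  {"tx":-0.4155,"ty":0.4155,"tz":0,"turn":74.4},
  {"tx":-0.4155,"ty":0.4155,"tz":0,"turn":74.4},
  {"tx":-0.4155,"ty":0.4155,"tz":0,"turn":74.4},
  {"tx":-0.4155,"ty":0.4155,"tz":0,"turn":74.4},
  {"tx":-0.4155,"ty":0.4155,"tz":0,"turn":74.4},
  {"tx":-0.4155,"ty":0.4155,"tz":0,"turn":74.4},
  {"tx":-0.4155,"ty":0.4155,"tz":0,"turn":74.4},
  {"tx":-0.4155,"ty":0.4155,"tz":0.05,"turn":74.4},
  {"tx":-0.4155,"ty":0.4155,"tz":0.09,"turn":74.4},
  {"tx":-0.4155,"ty":0.4155,"tz":0.11,"turn":74.4},
  {"tx":-0.4155,"ty":0.4155,"tz":0.11,"turn":74.4},
], gripper=0.65)

```text
time_s: 1.82
eef_pos: [0.4357, 0.0592, 0.1157]
eef_rot: [-0.001, 1.0, 0.018, -0.006]
wrist_force: [-0.5, 0.6, -0.7]
opening: 0.65
```

```bash
python3 -c "
from h import *
c=cal('wrist');p,d=viewer.camera('wrist'); cv2.imwrite('pics/w1.png',p[:,:,::-1])
from m import seg
for z,t in ((.008,135),(.008,120)):
  P,yaw,s,m=seg(c,p,z,.4411,.0566,.06,thr=t,save='pics/w1s.png'); print(P,yaw,s)
to(.4411,.0566,.003,2)"
```

```text
[0.44135 0.0556 ] -1.5707964 [np.float32(0.117000006), np.float32(0.11950001)]
[0.4412821  0.05707551] 0.043076955 [np.float32(0.033735935), np.float32(0.08354742)]
pos [0.438  0.0588 0.1188] yaw 2.07 op 0.651 F [-0.4  0.2  0.2] t 1.87
-> tx 0.0039 ty 0.0025 tz 0.1158 turn 0.07  dist 0.116
```

View pics/w1.png

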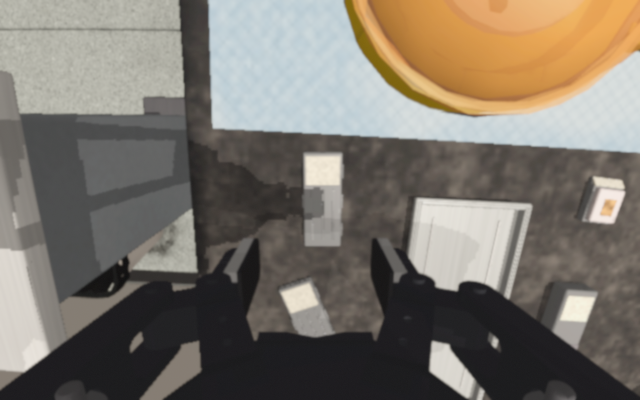

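>>> move_arm([
  {"tz":0.035},
  {"tz":0.065},
  {"tz":0.09},
  {"tz":0.1},
  {"tz":0.105},
  {"tz":0.11},
  {"tz":0.11},
  {"tz":0.11},
  {"tz":0.11},
])

```text
validation failed for argument at $.in...
```

```bash
python3 -c "
from h import *
to(.4411,.0566,.002,2.2)"
```

```text
pos [0.438  0.0588 0.1188] yaw 2.07 op 0.651 F [-0.4  0.2  0.2] t 1.87
-> tx 0.0039 ty 0.0025 tz 0.1168 turn -0.13  dist 0.117
```

>>> move_arm([
  {"tx":0,"ty":0,"tz":0.035,"turn":0},
  {"tx":0,"ty":0,"tz":0.065,"turn":0},
  {"tx":0,"ty":0,"tz":0.09,"turn":0},
  {"tx":0,"ty":0,"tz":0.1,"turn":0},
  {"tx":0,"ty":0,"tz":0.105,"turn":0},
  {"tx":0,"ty":0,"tz":0.11,"turn":0},
  {"tx":0,"ty":0,"tz":0.11,"turn":0},
  {"tx":0,"ty":0,"tz":0.11,"turn":0},
])

```text
time_s: 2.53
eef_pos: [0.4426, 0.0571, 0.0127]
eef_rot: [0.0, 1.0, 0.017, 0.001]
wrist_force: [-0.5, 0.8, -0.1]
opening: 0.652
```

```bash
python3 -c "
from h import *
to(.4411,.0566,.002,2.2)"
```

```text
pos [0.4426 0.0571 0.0127] yaw 1.99 op 0.652 F [-0.5  0.8 -0.1] t 2.53
-> tx -0.0016 ty 0.0005 tz 0.0107 turn -0.21  dist 0.011
```

>>> move_arm([
  {"tx":-0.001,"ty":0,"tz":0.005,"turn":0},
  {"tx":-0.001,"ty":0,"tz":0.01,"turn":0},
  {"tx":-0.001,"ty":0,"tz":0.011,"turn":0},
  {"tx":-0.001,"ty":0,"tz":0.011,"turn":0},
])

```text
time_s: 2.87
eef_pos: [0.44, 0.0571, -0.0]
eef_rot: [-0.0, 1.0, 0.017, -0.0]
wrist_force: [-0.8, 0.3, 0.2]
opening: 0.652
```

```bash
python3 -c "
from h import *
to(.4411,.0566,.002,2.2)"
```

```text
pos [ 0.44    0.0571 -0.    ] yaw 1.96 op 0.652 F [-0.8  0.3  0.2] t 2.87
-> tx 0.0011 ty 0.0006 tz -0.0020 turn -0.24  dist 0.002
```

>>> move_arm([
  {"tx":0.001,"ty":0,"tz":-0.001,"turn":0},
  {"tx":0.001,"ty":0,"tz":-0.001,"turn":0},
  {"tx":0.001,"ty":0,"tz":-0.001,"turn":0},
  {"tx":0.001,"ty":0,"tz":-0.001,"turn":0},
  {"tx":0.001,"ty":0,"tz":-0.001,"turn":0},
  {"tx":0.001,"ty":0,"tz":-0.001,"turn":0},
  {"tx":0.001,"ty":0,"tz":-0.001,"turn":0},
  {"tx":0.001,"ty":0,"tz":-0.001,"turn":0},
], gripper=0)

```text
time_s: 3.53
eef_pos: [0.4419, 0.0571, 0.0019]
eef_rot: [0.0, 1.0, 0.017, 0.0]
wrist_force: [-0.9, 0.1, 5.1]
opening: 0.36
```

```bash
python3 -c "
from h import *
to(.5697,.005,.08,-.8)"
```

```text
pos [0.4419 0.0571 0.0019] yaw 1.98 op 0.36 F [-0.9  0.1  5.1] t 3.53
-> tx 0.1260 ty 0.0565 tz -0.0780 turn 2.78  dist 0.159
```

>>> move_arm([
  {"tx":0,"ty":0,"tz":-0.01,"turn":0},
  {"tx":0,"ty":0,"tz":-0.035,"turn":0},
  {"tx":0.015,"ty":0.007,"tz":-0.06,"turn":0.5},
  {"tx":0.045,"ty":0.021,"tz":-0.065,"turn":1},
  {"tx":0.075,"ty":0.034,"tz":-0.065,"turn":2},
  {"tx":0.1,"ty":0.047,"tz":-0.065,"turn":2.8},
  {"tx":0.12,"ty":0.054,"tz":-0.06,"turn":2.8},
  {"tx":0.126,"ty":0.0565,"tz":-0.05,"turn":2.8},
  {"tx":0.126,"ty":0.0565,"tz":-0.04,"turn":2.8},
  {"tx":0.126,"ty":0.0565,"tz":-0.03,"turn":2.8},
  {"tx":0.126,"ty":0.0565,"tz":-0.03,"turn":2.8},
  {"tx":0.126,"ty":0.0565,"tz":-0.03,"turn":2.8},
], gripper=0)

```text
time_s: 4.53
eef_pos: [0.5674, 0.0057, 0.0303]
eef_rot: [-0.0, 1.0, -0.007, -0.002]
wrist_force: [0.8, 0.2, 0.2]
opening: 0.355
```

```bash
python3 -c "
from h import *
p,d=viewer.camera('wrist'); cv2.imwrite('pics/w2.png',p[:,:,::-1])
to(.5697,.005,.006,-.8)"
```

```text
pos [0.5682 0.0056 0.031 ] yaw -0.8 op 0.36 F [ 0.7 -0.5  0.5] t 4.58
-> tx 0.0016 ty 0.0005 tz 0.0250 turn 0.00  dist 0.025
```

View pics/w2.png

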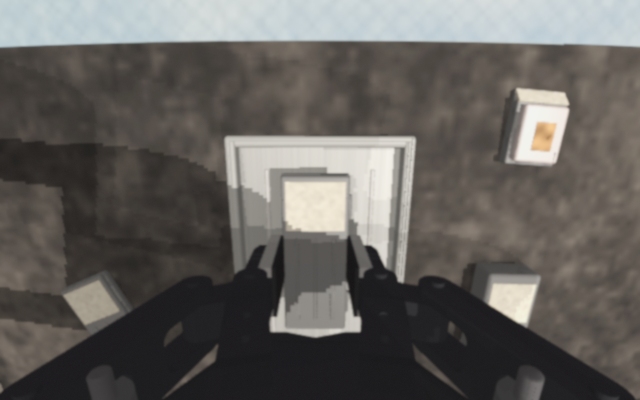

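>>> move_arm([
  {"tx":0.001,"ty":0,"tz":0.008,"turn":0},
  {"tx":0.001,"ty":0,"tz":0.015,"turn":0},
  {"tx":0.001,"ty":0,"tz":0.02,"turn":0},
  {"tx":0.001,"ty":0,"tz":0.023,"turn":0},
  {"tx":0.001,"ty":0,"tz":0.024,"turn":0},
  {"tx":0.001,"ty":0,"tz":0.025,"turn":0},
  {"tx":0.001,"ty":0,"tz":0.025,"turn":0},
], gripper=0)

```text
time_s: 5.17
eef_pos: [0.5702, 0.005, 0.0061]
eef_rot: [-0.0, 1.0, -0.007, -0.0]
wrist_force: [0.4, 0.5, -0.0]
opening: 0.361
```

```bash
python3 -c "
from h import *
to(.5697,.005,.006,-.8)"
```

```text
pos [0.5702 0.005  0.0061] yaw -0.83 op 0.361 F [ 0.4  0.5 -0. ] t 5.17
-> tx -0.0005 ty 0.0000 tz 0.0001 turn -0.03  dist 0.001
```

>>> move_arm([
  {"tx":0,"ty":0,"tz":0.0005,"turn":0},
  {"tx":0,"ty":0,"tz":0.001,"turn":0},
  {"tx":0,"ty":0,"tz":0.001,"turn":0},
  {"tx":0,"ty":0,"tz":0.001,"turn":0},
], gripper=0)

```text
time_s: 5.5
eef_pos: [0.5703, 0.005, 0.0054]
eef_rot: [0.0, 1.0, -0.007, 0.0]
wrist_force: [-0.5, -0.0, -0.9]
opening: 0.365
```

>>> move_arm([
  {"tx":0,"ty":0,"tz":0.0005,"turn":0},
  {"tx":0,"ty":0,"tz":0.001,"turn":0},
  {"tx":0,"ty":0,"tz":0.001,"turn":0},
  {"tx":0,"ty":0,"tz":0.001,"turn":0},
], gripper=0)

```text
time_s: 5.83
eef_pos: [0.5704, 0.005, 0.0049]
eef_rot: [0.0, 1.0, -0.007, 0.0]
wrist_force: [-2.0, -0.1, 5.3]
opening: 0.356
```

>>> move_arm([
  {"tx":0,"ty":0,"tz":0,"turn":0},
  {"tx":0,"ty":0,"tz":0,"turn":0},
  {"tx":0,"ty":0,"tz":0,"turn":0},
  {"tx":0,"ty":0,"tz":0,"turn":0},
  {"tx":0,"ty":0,"tz":-0.01,"turn":0},
  {"tx":0,"ty":0,"tz":-0.03,"turn":0},
  {"tx":0,"ty":0,"tz":-0.06,"turn":0},
  {"tx":0,"ty":0,"tz":-0.09,"turn":0},
  {"tx":0,"ty":0,"tz":-0.09,"turn":0},
], gripper=0.5)

```text
time_s: 6.58
eef_pos: [0.5746, 0.0043, 0.1013]
eef_rot: [0.001, 1.0, -0.007, 0.005]
wrist_force: [1.8, -0.1, 0.9]
opening: 0.499
```

```bash
python3 -c "
from h import *
from m import seg
c=cal('wrist');p,d=viewer.camera('wrist'); cv2.imwrite('pics/w3.png',p[:,:,::-1])
m=rectify(c,p,.011,.50,.64,-.07,.1,.0005); cv2.imwrite('pics/w3r.png',cv2.resize(m[:,:,::-1],None,fx=2,fy=2))
# b grasp: centre (.4337,-.0634) yaw .405, 15mm toward unlabelled
th=.405; u=np.array([-np.sin(th),np.cos(th)]); print(np.array([.4337,-.0634])-.015*u)
"
```

```text
[ 0.43961028 -0.07718654]
```

View pics/w3.png

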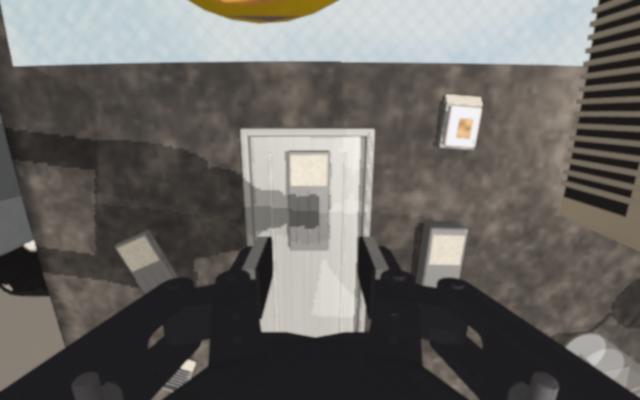

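View pics/w3r.png

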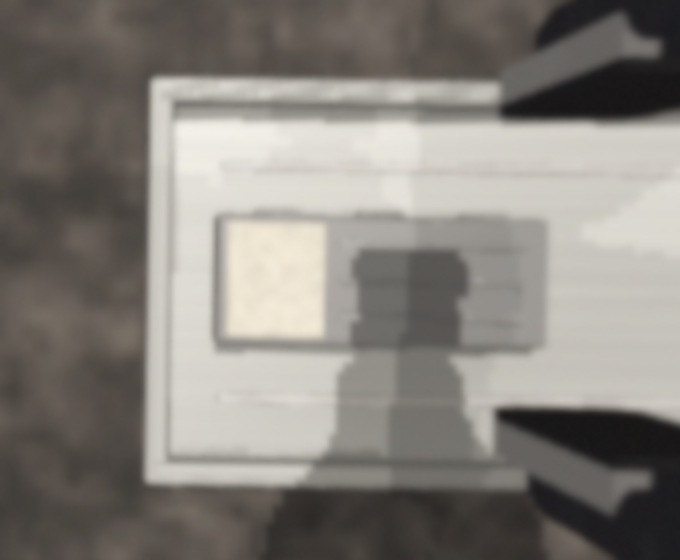

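>>> move_arm([
  {"tx":-0.03,"ty":0.02,"tz":0,"turn":-6},
  {"tx":-0.06,"ty":0.04,"tz":0,"turn":-12},
  {"tx":-0.09,"ty":0.06,"tz":0.01,"turn":-18},
  {"tx":-0.115,"ty":0.075,"tz":0.03,"turn":-24},
  {"tx":-0.1293,"ty":0.084,"tz":0.05,"turn":-24},
  {"tx":-0.1293,"ty":0.084,"tz":0.06,"turn":-24},
  {"tx":-0.1293,"ty":0.084,"tz":0.06,"turn":-24},
  {"tx":-0.1293,"ty":0.084,"tz":0.06,"turn":-24},
  {"tx":-0.1293,"ty":0.084,"tz":0.06,"turn":-24},
], gripper=0.62)

```text
time_s: 7.38
eef_pos: [0.4412, -0.0772, 0.035]
eef_rot: [0.0, 0.98, 0.201, 0.001]
wrist_force: [-0.7, 0.7, 0.0]
opening: 0.619
```

```bash
python3 -c "
from h import *
from m import seg
c=cal('wrist');p,d=viewer.camera('wrist'); cv2.imwrite('pics/w4.png',p[:,:,::-1])
to(.4396,-.0772,.003,23.2)
"
```

```text
pos [ 0.4414 -0.0771  0.0352] yaw 23.22 op 0.618 F [-0.1 -0.2 -0.2] t 7.43
-> tx -0.0017 ty -0.0007 tz 0.0322 turn 0.02  dist 0.032
```

View pics/w4.png

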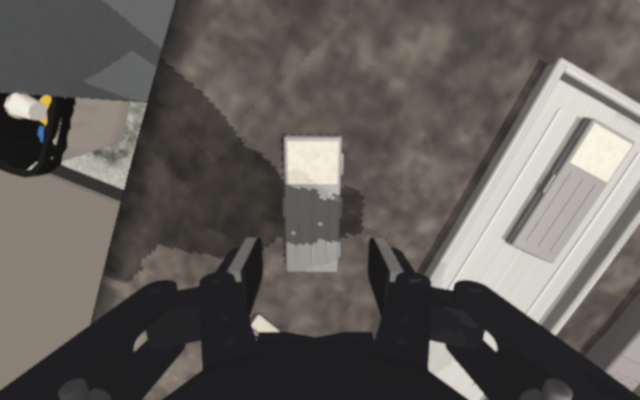

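>>> move_arm([
  {"tx":-0.001,"ty":0,"tz":0.012,"turn":0},
  {"tx":-0.001,"ty":0,"tz":0.022,"turn":0},
  {"tx":-0.001,"ty":0,"tz":0.029,"turn":0},
  {"tx":-0.001,"ty":0,"tz":0.032,"turn":0},
  {"tx":-0.001,"ty":0,"tz":0.032,"turn":0},
  {"tx":-0.001,"ty":0,"tz":0.032,"turn":0},
])

```text
time_s: 7.93
eef_pos: [0.4389, -0.0774, 0.0022]
eef_rot: [-0.0, 0.98, 0.201, -0.0]
wrist_force: [-0.7, 0.4, 0.9]
opening: 0.617
```

>>> move_arm([
  {"tx":0,"ty":0,"tz":0,"turn":0},
  {"tx":0,"ty":0,"tz":0,"turn":0},
  {"tx":0,"ty":0,"tz":0,"turn":0},
  {"tx":0,"ty":0,"tz":0,"turn":0},
  {"tx":0,"ty":0,"tz":0,"turn":0},
  {"tx":0,"ty":0,"tz":0,"turn":0},
  {"tx":0,"ty":0,"tz":0,"turn":0},
], gripper=0)

```text
time_s: 8.52
eef_pos: [0.4393, -0.0777, 0.0031]
eef_rot: [0.0, 0.98, 0.201, 0.0]
wrist_force: [-1.1, 1.5, 5.9]
opening: 0.358
```

>>> move_arm([
  {"tx":0,"ty":0,"tz":-0.01,"turn":0},
  {"tx":0,"ty":0,"tz":-0.035,"turn":0},
  {"tx":0.015,"ty":0.005,"tz":-0.06,"turn":5},
  {"tx":0.045,"ty":0.014,"tz":-0.065,"turn":10},
  {"tx":0.075,"ty":0.024,"tz":-0.065,"turn":16},
  {"tx":0.1,"ty":0.031,"tz":-0.065,"turn":21},
  {"tx":0.119,"ty":0.037,"tz":-0.06,"turn":24},
  {"tx":0.1243,"ty":0.0384,"tz":-0.05,"turn":24},
  {"tx":0.1243,"ty":0.0384,"tz":-0.04,"turn":24},
  {"tx":0.1243,"ty":0.0384,"tz":-0.035,"turn":24},
  {"tx":0.1243,"ty":0.0384,"tz":-0.035,"turn":24},
  {"tx":0.1243,"ty":0.0384,"tz":-0.035,"turn":24},
], gripper=0)

```text
time_s: 9.52
eef_pos: [0.5669, -0.0638, 0.0369]
eef_rot: [-0.0, 1.0, -0.007, -0.001]
wrist_force: [0.4, -0.6, -0.3]
opening: 0.36
```

```bash
python3 -c "
from h import *
p,d=viewer.camera('wrist'); cv2.imwrite('pics/w5.png',p[:,:,::-1])
to(.5687,-.064,.016,-.8)"
```

```text
pos [ 0.5675 -0.064   0.0374] yaw -0.84 op 0.356 F [ 0.3  0.2 -0.7] t 9.57
-> tx 0.0012 ty 0.0000 tz 0.0214 turn -0.04  dist 0.021
```

View pics/w5.png

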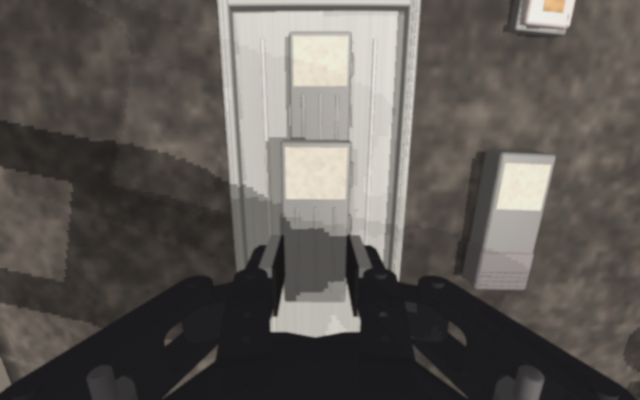

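>>> move_arm([
  {"tx":0.001,"ty":0,"tz":0.008,"turn":0},
  {"tx":0.001,"ty":0,"tz":0.015,"turn":0},
  {"tx":0.001,"ty":0,"tz":0.02,"turn":0},
  {"tx":0.001,"ty":0,"tz":0.022,"turn":0},
  {"tx":0.001,"ty":0,"tz":0.022,"turn":0},
  {"tx":0.001,"ty":0,"tz":0.022,"turn":0},
], gripper=0)

```text
time_s: 10.07
eef_pos: [0.5691, -0.0639, 0.0151]
eef_rot: [-0.0, 1.0, -0.007, -0.0]
wrist_force: [0.1, 0.0, 0.6]
opening: 0.358
```

>>> move_arm([
  {"tx":0,"ty":0,"tz":0.0005,"turn":0},
  {"tx":0,"ty":0,"tz":0.001,"turn":0},
  {"tx":0,"ty":0,"tz":0.0015,"turn":0},
  {"tx":0,"ty":0,"tz":0.0015,"turn":0},
], gripper=0)

```text
time_s: 10.4
eef_pos: [0.5695, -0.064, 0.014]
eef_rot: [0.0, 1.0, -0.007, 0.0]
wrist_force: [-0.0, 0.1, 0.6]
opening: 0.36
```

>>> move_arm([
  {"tx":0,"ty":0,"tz":0.0005,"turn":0},
  {"tx":0,"ty":0,"tz":0.001,"turn":0},
  {"tx":0,"ty":0,"tz":0.001,"turn":0},
  {"tx":0,"ty":0,"tz":0.001,"turn":0},
], gripper=0)

```text
time_s: 10.73
eef_pos: [0.5695, -0.0641, 0.0134]
eef_rot: [0.0, 1.0, -0.007, 0.0]
wrist_force: [-2.1, -1.5, 5.4]
opening: 0.36
```

>>> move_arm([
  {"tx":0,"ty":0,"tz":0.0005,"turn":0},
  {"tx":0,"ty":0,"tz":0.001,"turn":0},
  {"tx":0,"ty":0,"tz":0.001,"turn":0},
  {"tx":0,"ty":0,"tz":0.001,"turn":0},
], gripper=0)

```text
time_s: 11.07
eef_pos: [0.5695, -0.0642, 0.0128]
eef_rot: [0.0, 1.0, -0.007, 0.0]
wrist_force: [-3.3, -1.0, 8.7]
opening: 0.356
```

>>> move_arm([
  {"tx":0,"ty":0,"tz":0.0005,"turn":0},
  {"tx":0,"ty":0,"tz":0.001,"turn":0},
  {"tx":0,"ty":0,"tz":0.001,"turn":0},
  {"tx":0,"ty":0,"tz":0.001,"turn":0},
], gripper=0)

```text
time_s: 11.4
eef_pos: [0.5696, -0.0643, 0.0123]
eef_rot: [0.0, 1.0, -0.007, 0.0]
wrist_force: [-5.4, -0.9, 13.1]
opening: 0.355
```

```bash
python3 -c "
from h import *
p,d=viewer.camera('wrist'); cv2.imwrite('pics/w6.png',cv2.resize(p[100:350,180:460,::-1],None,fx=2.8,fy=2.4))
c=cal('wrist');W=cloud(c,d)
# heights along mailer centreline x~.569
for y in np.arange(-.1,.05,.008):
  k=(abs(W[...,0]-.569)<.01)&(abs(W[...,1]-y)<.003); print(round(y,3),(1000*np.median(W[...,2][k])).round(1) if k.any() else None)
"
```

```text
-0.1 3.6
-0.092 16.0
-0.084 16.6
-0.076 17.1
-0.068 17.5
-0.06 18.0
-0.052 98.3
-0.044 108.4
-0.036 19.6
-0.028 20.3
-0.02 20.7
-0.012 21.2
-0.004 12.0
0.004 155.6
0.012 12.1
0.02 12.6
0.028 12.7
0.036 12.8
0.044 12.7
```

View pics/w6.png

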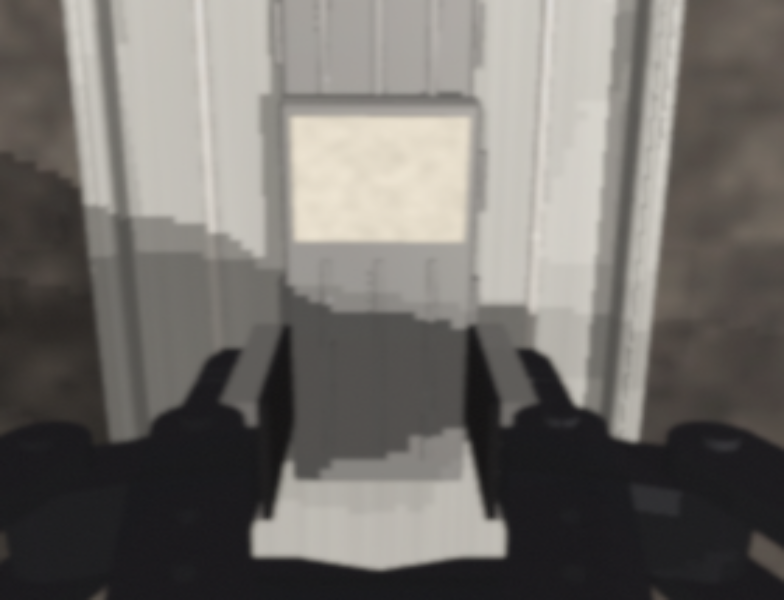

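>>> move_arm([
  {"tx":0,"ty":0,"tz":0.0005,"turn":0},
  {"tx":0,"ty":0,"tz":0.001,"turn":0},
  {"tx":0,"ty":0,"tz":0.0015,"turn":0},
  {"tx":0,"ty":0,"tz":0.0015,"turn":0},
  {"tx":0,"ty":0,"tz":0.0015,"turn":0},
], gripper=0)

```text
time_s: 11.87
eef_pos: [0.5703, -0.0647, 0.0114]
eef_rot: [0.001, 1.0, -0.007, 0.001]
wrist_force: [-4.7, -1.9, 15.5]
opening: 0.357
```

>>> move_arm([
  {"tx":0,"ty":0,"tz":0.0005,"turn":0},
  {"tx":0,"ty":0,"tz":0.001,"turn":0},
  {"tx":0,"ty":0,"tz":0.001,"turn":0},
  {"tx":0,"ty":0,"tz":0.001,"turn":0},
], gripper=0)

```text
time_s: 12.2
eef_pos: [0.5702, -0.0649, 0.0106]
eef_rot: [0.001, 1.0, -0.007, 0.001]
wrist_force: [-5.8, -2.2, 17.9]
opening: 0.355
```

```bash
cat > prof.py <<'E'
from h import *
import sys
p,d=viewer.camera('wrist'); c=cal('wrist');W=cloud(c,d)
cv2.imwrite('pics/%s.png'%sys.argv[1],p[:,:,::-1])
for y in np.arange(float(sys.argv[2]),float(sys.argv[3]),.006):
  k=(abs(W[...,0]-.569)<.01)&(abs(W[...,1]-y)<.003)&(W[...,2]<.05); print(round(y,3),(1000*np.median(W[...,2][k])).round(1) if k.any() else None,end='; ')
E
python3 prof.py w7 -.1 .05
```

```text
-0.1 3.7; -0.094 4.5; -0.088 13.6; -0.082 14.5; -0.076 15.1; -0.07 15.8; -0.064 16.5; -0.058 17.1; -0.052 17.8; -0.046 18.4; -0.04 19.0; -0.034 19.8; -0.028 20.7; -0.022 21.4; -0.016 22.0; -0.01 21.9; -0.004 12.0; 0.002 12.2; 0.008 12.3; 0.014 12.4; 0.02 12.7; 0.026 12.9; 0.032 13.0; 0.038 13.2; 0.044 13.0; 0.05 3.9;
```

>>> move_arm([
  {"tx":0,"ty":0,"tz":0.0005,"turn":0},
  {"tx":0,"ty":0,"tz":0.001,"turn":0},
  {"tx":0,"ty":0,"tz":0.0015,"turn":0},
  {"tx":0,"ty":0,"tz":0.0015,"turn":0},
  {"tx":0,"ty":0,"tz":0.0015,"turn":0},
], gripper=0)

```text
time_s: 12.67
eef_pos: [0.5706, -0.0653, 0.0095]
eef_rot: [0.001, 1.0, -0.007, 0.001]
wrist_force: [-6.0, -3.2, 19.1]
opening: 0.358
```

```bash
python3 prof.py w8 -.1 .05
```

```text
-0.1 3.6; -0.094 4.0; -0.088 12.1; -0.082 13.0; -0.076 13.9; -0.07 14.7; -0.064 15.5; -0.058 16.3; -0.052 17.2; -0.046 18.1; -0.04 19.0; -0.034 20.1; -0.028 21.0; -0.022 21.9; -0.016 22.7; -0.01 22.5; -0.004 12.1; 0.002 12.1; 0.008 12.2; 0.014 12.3; 0.02 12.7; 0.026 12.9; 0.032 12.9; 0.038 13.1; 0.044 12.9; 0.05 3.9;
```

>>> move_arm([
  {"tx":0,"ty":0,"tz":-0.001,"turn":0},
  {"tx":0,"ty":0,"tz":-0.002,"turn":0},
  {"tx":0,"ty":0,"tz":-0.002,"turn":0},
  {"tx":0,"ty":0,"tz":-0.002,"turn":0},
], gripper=0)

```text
time_s: 13.05
eef_pos: [0.5705, -0.0651, 0.0106]
eef_rot: [0.001, 1.0, -0.007, 0.001]
wrist_force: [-3.4, -2.9, 11.2]
opening: 0.361
```

>>> move_arm([
  {"tx":0,"ty":0,"tz":0,"turn":0},
  {"tx":0,"ty":0,"tz":0,"turn":0},
  {"tx":0,"ty":0,"tz":0,"turn":0},
  {"tx":0,"ty":0,"tz":0,"turn":0},
  {"tx":0,"ty":0,"tz":-0.01,"turn":0},
  {"tx":0,"ty":0,"tz":-0.03,"turn":0},
  {"tx":0,"ty":0,"tz":-0.06,"turn":0},
  {"tx":0,"ty":0,"tz":-0.09,"turn":0},
  {"tx":0,"ty":0,"tz":-0.09,"turn":0},
  {"tx":0,"ty":0,"tz":-0.09,"turn":0},
], gripper=0.5)

```text
time_s: 13.88
eef_pos: [0.571, -0.0644, 0.1016]
eef_rot: [0.001, 1.0, -0.007, 0.002]
wrist_force: [-0.4, 1.3, -0.4]
opening: 0.502
```

```bash
python3 prof.py w9 -.1 .05; python3 -c "
from h import *
th=-.115; u=np.array([-np.sin(th),np.cos(th)]); P=np.array([.5733,-.3838])-.015*u; print(P)
to(P[0],P[1],.04,-6.6)"
```

```text
-0.1 1.7; -0.094 1.7; -0.088 9.9; -0.082 10.9; -0.076 11.7; -0.07 12.7; -0.064 13.7; -0.058 14.6; -0.052 15.6; -0.046 16.3; -0.04 17.4; -0.034 18.4; -0.028 19.5; -0.022 20.3; -0.016 21.4; -0.01 21.6; -0.004 9.9; 0.002 9.9; 0.008 9.9; 0.014 9.9; 0.02 10.0; 0.026 10.2; 0.032 10.2; 0.038 10.3; 0.044 10.0; 0.05 2.1; [ 0.5715788  -0.39870092]
pos [ 0.5696 -0.0639  0.0997] yaw -0.82 op 0.5 F [ 0.1 -0.1 -0.4] t 13.93
-> tx 0.0067 ty 0.3347 tz 0.0599 turn 5.78  dist 0.340
```

View pics/w9.png

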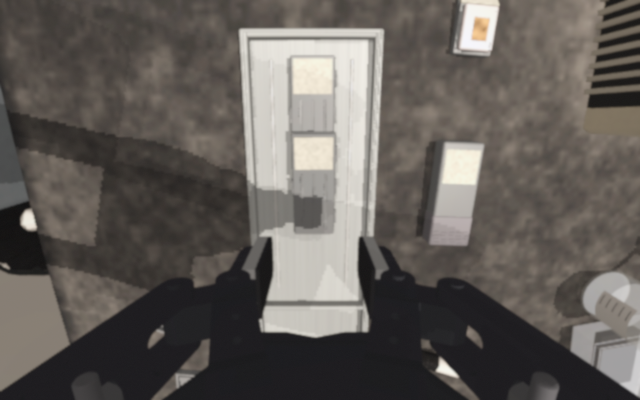

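>>> move_arm([
  {"tx":0.0007,"ty":0.035,"tz":0,"turn":0.6},
  {"tx":0.0015,"ty":0.07,"tz":0,"turn":1.2},
  {"tx":0.002,"ty":0.11,"tz":0,"turn":1.8},
  {"tx":0.003,"ty":0.15,"tz":0,"turn":2.4},
  {"tx":0.004,"ty":0.19,"tz":0,"turn":3},
  {"tx":0.005,"ty":0.23,"tz":0,"turn":4},
  {"tx":0.005,"ty":0.27,"tz":0,"turn":5},
  {"tx":0.006,"ty":0.305,"tz":0.01,"turn":5.8},
  {"tx":0.0067,"ty":0.3347,"tz":0.03,"turn":5.8},
  {"tx":0.0067,"ty":0.3347,"tz":0.05,"turn":5.8},
  {"tx":0.0067,"ty":0.3347,"tz":0.06,"turn":5.8},
  {"tx":0.0067,"ty":0.3347,"tz":0.06,"turn":5.8},
  {"tx":0.0067,"ty":0.3347,"tz":0.06,"turn":5.8},
  {"tx":0.0067,"ty":0.3347,"tz":0.06,"turn":5.8},
], gripper=0.62)

```text
time_s: 15.1
eef_pos: [0.5717, -0.3976, 0.0394]
eef_rot: [-0.0, 0.998, -0.057, 0.0]
wrist_force: [-0.5, -0.6, -0.5]
opening: 0.623
```

```bash
python3 -c "
from h import *
from m import seg
c=cal('wrist');p,d=viewer.camera('wrist'); cv2.imwrite('pics/w10.png',p[:,:,::-1])
to(.5716,-.3987,.003,-6.6)
"
```

```text
pos [ 0.5721 -0.398   0.0401] yaw -6.54 op 0.619 F [ 0.4 -0.1  0.1] t 15.15
-> tx -0.0005 ty 0.0007 tz 0.0371 turn 0.06  dist 0.037
```

View pics/w10.png

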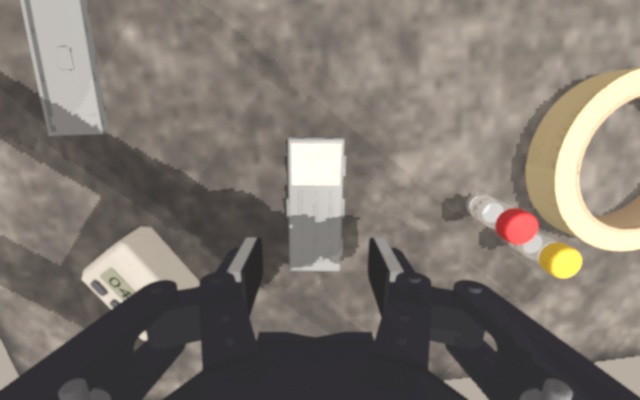

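>>> move_arm([
  {"tx":0,"ty":0.0005,"tz":0.012,"turn":0},
  {"tx":0,"ty":0.0005,"tz":0.024,"turn":0},
  {"tx":0,"ty":0.0005,"tz":0.033,"turn":0},
  {"tx":0,"ty":0.0005,"tz":0.037,"turn":0},
  {"tx":0,"ty":0.0005,"tz":0.037,"turn":0},
  {"tx":0,"ty":0.0005,"tz":0.037,"turn":0},
])

```text
time_s: 15.65
eef_pos: [0.5707, -0.3988, 0.001]
eef_rot: [-0.0, 0.998, -0.058, -0.0]
wrist_force: [0.2, -0.9, -0.2]
opening: 0.619
```

>>> move_arm([
  {"tx":0,"ty":0,"tz":0,"turn":0},
  {"tx":0,"ty":0,"tz":0,"turn":0},
  {"tx":0,"ty":0,"tz":0,"turn":0},
  {"tx":0,"ty":0,"tz":0,"turn":0},
  {"tx":0,"ty":0,"tz":0,"turn":0},
  {"tx":0,"ty":0,"tz":0,"turn":0},
  {"tx":0,"ty":0,"tz":0,"turn":0},
], gripper=0)

```text
time_s: 16.23
eef_pos: [0.5716, -0.3998, 0.0028]
eef_rot: [0.001, 0.998, -0.058, 0.001]
wrist_force: [-0.0, -0.5, 6.3]
opening: 0.359
```

```bash
python3 -c "
from h import *
to(.5679,-.119,.08,-.8)
o=get_obs()
u=np.array([.115,.993]); print((o['eef_pos'][:2]-np.array([.5733,-.3838]))@u)
"
```

```text
pos [ 0.5716 -0.3998  0.0028] yaw -6.63 op 0.359 F [-0.  -0.5  6.3] t 16.23
-> tx -0.0360 ty -0.2784 tz -0.0776 turn -5.83  dist 0.291
-0.016056534558163752
```

>>> move_arm([
  {"tx":0,"ty":0,"tz":-0.01,"turn":0},
  {"tx":0,"ty":0,"tz":-0.035,"turn":0},
  {"tx":-0.002,"ty":-0.015,"tz":-0.06,"turn":0},
  {"tx":-0.006,"ty":-0.045,"tz":-0.07,"turn":-1},
  {"tx":-0.01,"ty":-0.08,"tz":-0.07,"turn":-2},
  {"tx":-0.015,"ty":-0.115,"tz":-0.07,"turn":-3},
  {"tx":-0.02,"ty":-0.15,"tz":-0.07,"turn":-4},
  {"tx":-0.024,"ty":-0.185,"tz":-0.07,"turn":-5},
  {"tx":-0.028,"ty":-0.22,"tz":-0.07,"turn":-5.8},
  {"tx":-0.032,"ty":-0.25,"tz":-0.065,"turn":-5.8},
  {"tx":-0.035,"ty":-0.27,"tz":-0.06,"turn":-5.8},
  {"tx":-0.036,"ty":-0.2784,"tz":-0.05,"turn":-5.8},
  {"tx":-0.036,"ty":-0.2784,"tz":-0.04,"turn":-5.8},
  {"tx":-0.036,"ty":-0.2784,"tz":-0.035,"turn":-5.8},
  {"tx":-0.036,"ty":-0.2784,"tz":-0.035,"turn":-5.8},
  {"tx":-0.036,"ty":-0.2784,"tz":-0.035,"turn":-5.8},
], gripper=0)

```text
time_s: 17.57
eef_pos: [0.5671, -0.1198, 0.0362]
eef_rot: [-0.0, 1.0, -0.008, -0.0]
wrist_force: [-0.1, -0.9, -0.5]
opening: 0.363
```

```bash
python3 prof.py w11 -.16 .05; python3 -c "
from h import *
to(.5679,-.119,.016,-.8)"
```

```text
-0.16 None; -0.154 None; -0.148 42.3; -0.142 42.5; -0.136 42.5; -0.13 42.5; -0.124 42.5; -0.118 42.5; -0.112 42.5; -0.106 42.5; -0.1 42.5; -0.094 42.4; -0.088 42.7; -0.082 42.8; -0.076 42.8; -0.07 42.8; -0.064 41.9; -0.058 17.1; -0.052 18.0; -0.046 18.9; -0.04 19.8; -0.034 21.0; -0.028 22.0; -0.022 22.8; -0.016 23.8; -0.01 24.2; -0.004 12.2; 0.002 12.2; 0.008 None; 0.014 None; 0.02 None; 0.026 None; 0.032 None; 0.038 None; 0.044 None; pos [ 0.5675 -0.12    0.0367] yaw -0.92 op 0.36 F [-0.2  0.1 -0.4] t 17.62
-> tx 0.0004 ty -0.0010 tz 0.0207 turn -0.12  dist 0.021
```

View pics/w11.png

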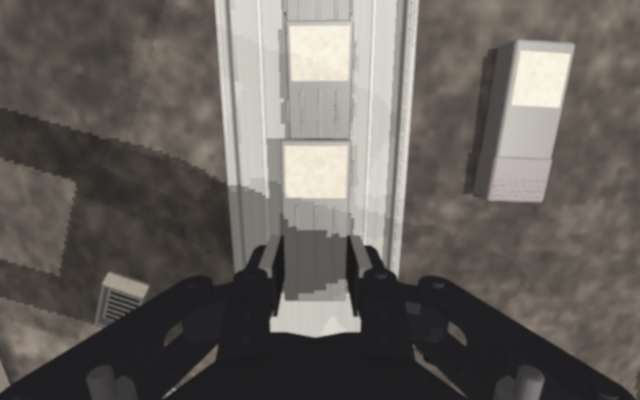

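>>> move_arm([
  {"tx":0.001,"ty":-0.001,"tz":0.008,"turn":0},
  {"tx":0.001,"ty":-0.001,"tz":0.015,"turn":0},
  {"tx":0.001,"ty":-0.001,"tz":0.02,"turn":0},
  {"tx":0.001,"ty":-0.001,"tz":0.022,"turn":0},
  {"tx":0.001,"ty":-0.001,"tz":0.0225,"turn":0},
  {"tx":0.001,"ty":-0.001,"tz":0.0225,"turn":0},
  {"tx":0.001,"ty":-0.001,"tz":0.0225,"turn":0},
], gripper=0)

```text
time_s: 18.2
eef_pos: [0.5686, -0.1181, 0.0148]
eef_rot: [0.0, 1.0, -0.007, 0.0]
wrist_force: [-2.0, -1.6, 5.9]
opening: 0.356
```

>>> move_arm([
  {"tx":0,"ty":0,"tz":0.0005,"turn":0},
  {"tx":0,"ty":0,"tz":0.001,"turn":0},
  {"tx":0,"ty":0,"tz":0.0015,"turn":0},
  {"tx":0,"ty":0,"tz":0.002,"turn":0},
  {"tx":0,"ty":0,"tz":0.0025,"turn":0},
  {"tx":0,"ty":0,"tz":0.003,"turn":0},
  {"tx":0,"ty":0,"tz":0.003,"turn":0},
], gripper=0)

```text
time_s: 18.78
eef_pos: [0.5689, -0.1183, 0.0122]
eef_rot: [0.001, 1.0, -0.007, 0.0]
wrist_force: [-2.5, -2.8, 8.2]
opening: 0.356
```

```bash
python3 prof.py w12 -.16 .05
```

```text
-0.16 9.6; -0.154 3.7; -0.148 4.4; -0.142 15.6; -0.136 16.1; -0.13 16.8; -0.124 17.4; -0.118 18.1; -0.112 18.6; -0.106 19.3; -0.1 20.0; -0.094 20.5; -0.088 21.3; -0.082 22.1; -0.076 22.7; -0.07 23.3; -0.064 23.6; -0.058 16.7; -0.052 17.4; -0.046 18.3; -0.04 19.2; -0.034 20.4; -0.028 21.4; -0.022 22.3; -0.016 23.3; -0.01 23.6; -0.004 11.7; 0.002 None; 0.008 None; 0.014 None; 0.02 None; 0.026 None; 0.032 None; 0.038 None; 0.044 None;
```

>>> move_arm([
  {"tx":0,"ty":0,"tz":0.0005,"turn":0},
  {"tx":0,"ty":0,"tz":0.001,"turn":0},
  {"tx":0,"ty":0,"tz":0.0015,"turn":0},
  {"tx":0,"ty":0,"tz":0.002,"turn":0},
  {"tx":0,"ty":0,"tz":0.002,"turn":0},
  {"tx":0,"ty":0,"tz":0.002,"turn":0},
], gripper=0)

```text
time_s: 19.33
eef_pos: [0.5691, -0.1185, 0.0103]
eef_rot: [0.001, 1.0, -0.007, 0.001]
wrist_force: [-2.0, -2.2, 7.7]
opening: 0.357
```

```bash
python3 prof.py w13 -.16 .05
```

```text
-0.16 9.4; -0.154 3.6; -0.148 3.7; -0.142 13.0; -0.136 13.7; -0.13 14.6; -0.124 15.4; -0.118 16.3; -0.112 17.1; -0.106 17.9; -0.1 18.7; -0.094 19.5; -0.088 20.4; -0.082 21.4; -0.076 22.3; -0.07 23.1; -0.064 23.6; -0.058 16.9; -0.052 17.4; -0.046 18.2; -0.04 19.1; -0.034 20.4; -0.028 21.3; -0.022 22.3; -0.016 23.1; -0.01 23.6; -0.004 11.8; 0.002 None; 0.008 None; 0.014 None; 0.02 None; 0.026 None; 0.032 None; 0.038 None; 0.044 None;
```

>>> move_arm([
  {"tx":0,"ty":0,"tz":0.0005,"turn":0},
  {"tx":0,"ty":0,"tz":0.001,"turn":0},
  {"tx":0,"ty":0,"tz":0.001,"turn":0},
  {"tx":0,"ty":0,"tz":0.0005,"turn":0},
  {"tx":0,"ty":0,"tz":0,"turn":0},
  {"tx":0,"ty":0,"tz":0,"turn":0},
], gripper=0)

```text
time_s: 19.88
eef_pos: [0.5692, -0.1185, 0.0102]
eef_rot: [0.001, 1.0, -0.007, 0.001]
wrist_force: [-0.5, -3.4, 4.5]
opening: 0.352
```

>>> move_arm([
  {"tx":0,"ty":0,"tz":0,"turn":0},
  {"tx":0,"ty":0,"tz":0,"turn":0},
  {"tx":0,"ty":0,"tz":0,"turn":0},
  {"tx":0,"ty":0,"tz":0,"turn":0},
  {"tx":0,"ty":0,"tz":-0.01,"turn":0},
  {"tx":0,"ty":0,"tz":-0.03,"turn":0},
  {"tx":0,"ty":0,"tz":-0.06,"turn":0},
  {"tx":0,"ty":0,"tz":-0.09,"turn":0},
  {"tx":0,"ty":0,"tz":-0.09,"turn":0},
  {"tx":0,"ty":0,"tz":-0.09,"turn":0},
], gripper=0.5)

```text
time_s: 20.72
eef_pos: [0.5702, -0.1181, 0.1022]
eef_rot: [0.001, 1.0, -0.007, 0.002]
wrist_force: [0.1, 0.4, -0.7]
opening: 0.5
```

```bash
python3 prof.py w14 -.16 .05; python3 -c "
from h import *
to(.689,.0663,.08,0)"
```

```text
-0.16 8.8; -0.154 1.6; -0.148 1.6; -0.142 9.5; -0.136 10.4; -0.13 11.4; -0.124 12.3; -0.118 13.4; -0.112 14.3; -0.106 15.1; -0.1 15.9; -0.094 17.0; -0.088 18.1; -0.082 19.1; -0.076 20.3; -0.07 21.1; -0.064 22.0; -0.058 15.8; -0.052 15.5; -0.046 16.3; -0.04 17.3; -0.034 18.2; -0.028 19.5; -0.022 20.6; -0.016 21.3; -0.01 22.0; -0.004 10.0; 0.002 10.1; 0.008 10.1; 0.014 10.1; 0.02 10.1; 0.026 10.3; 0.032 None; 0.038 None; 0.044 None; pos [ 0.5688 -0.1175  0.1003] yaw -0.82 op 0.504 F [-0.8  0.2 -0.4] t 20.77
-> tx 0.1175 ty -0.1856 tz 0.0204 turn -0.82  dist 0.221
```

View pics/w14.png

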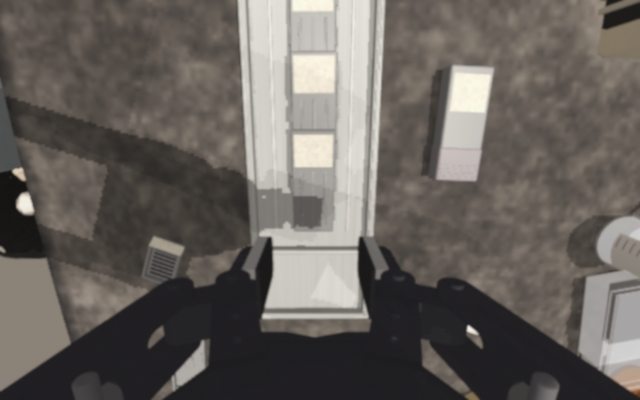

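>>> move_arm([
  {"tx":0.018,"ty":-0.03,"tz":0,"turn":-0.2},
  {"tx":0.036,"ty":-0.06,"tz":0,"turn":-0.4},
  {"tx":0.054,"ty":-0.09,"tz":0,"turn":-0.6},
  {"tx":0.073,"ty":-0.12,"tz":0,"turn":-0.8},
  {"tx":0.092,"ty":-0.15,"tz":0,"turn":-0.8},
  {"tx":0.108,"ty":-0.173,"tz":0,"turn":-0.8},
  {"tx":0.1175,"ty":-0.1856,"tz":0.015,"turn":-0.8},
  {"tx":0.1175,"ty":-0.1856,"tz":0.035,"turn":-0.8},
  {"tx":0.1175,"ty":-0.1856,"tz":0.05,"turn":-0.8},
  {"tx":0.1175,"ty":-0.1856,"tz":0.06,"turn":-0.8},
  {"tx":0.1175,"ty":-0.1856,"tz":0.06,"turn":-0.8},
  {"tx":0.1175,"ty":-0.1856,"tz":0.06,"turn":-0.8},
], gripper=0.58)

```text
time_s: 21.77
eef_pos: [0.6874, 0.0658, 0.038]
eef_rot: [-0.0, 1.0, -0.001, -0.001]
wrist_force: [1.1, 0.0, 0.1]
opening: 0.578
```

```bash
python3 -c "
from h import *
from m import seg
c=cal('wrist');p,d=viewer.camera('wrist'); cv2.imwrite('pics/w15.png',p[:,:,::-1])
P,yaw,s,m=seg(c,p,.007,.689,.0663,.035,thr=130); print(P,yaw,s)
to(.689,.0663,.0035,-.8)
"
```

```text
[0.689   0.06655] -1.5707964 [np.float32(0.06950001), np.float32(0.06999999)]
pos [0.6885 0.0657 0.0394] yaw -0.08 op 0.579 F [ 0.1 -0.1 -0.6] t 21.82
-> tx 0.0006 ty -0.0006 tz 0.0359 turn 0.72  dist 0.036
```

View pics/w15.png

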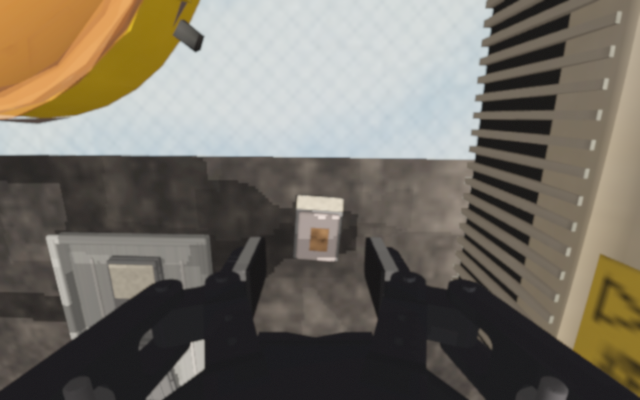

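>>> move_arm([
  {"tx":0.0005,"ty":0,"tz":0.012,"turn":0.5},
  {"tx":0.0005,"ty":0,"tz":0.024,"turn":0.5},
  {"tx":0.0005,"ty":0,"tz":0.032,"turn":0.5},
  {"tx":0.0005,"ty":0,"tz":0.035,"turn":0.5},
  {"tx":0.0005,"ty":0,"tz":0.035,"turn":0.5},
  {"tx":0.0005,"ty":0,"tz":0.035,"turn":0.5},
])

```text
time_s: 22.32
eef_pos: [0.6888, 0.0664, 0.0039]
eef_rot: [-0.0, 1.0, -0.005, -0.0]
wrist_force: [-0.4, 0.7, 0.8]
opening: 0.583
```

>>> move_arm([
  {"tx":0,"ty":0,"tz":0,"turn":0},
  {"tx":0,"ty":0,"tz":0,"turn":0},
  {"tx":0,"ty":0,"tz":0,"turn":0},
  {"tx":0,"ty":0,"tz":0,"turn":0},
  {"tx":0,"ty":0,"tz":0,"turn":0},
  {"tx":0,"ty":0,"tz":0,"turn":0},
  {"tx":0,"ty":0,"tz":0,"turn":0},
], gripper=0)

```text
time_s: 22.9
eef_pos: [0.6899, 0.0664, 0.0054]
eef_rot: [0.0, 1.0, -0.005, 0.001]
wrist_force: [-0.7, 0.3, 5.3]
opening: 0.283
```

```bash
python3 -c "
from h import *
to(.5668,-.192,.07,-.8)
"
```

```text
pos [0.6899 0.0664 0.0054] yaw -0.52 op 0.283 F [-0.7  0.3  5.3] t 22.9
-> tx -0.1206 ty 0.2595 tz -0.0648 turn 0.28  dist 0.293
```

>>> move_arm([
  {"tx":0,"ty":0,"tz":-0.01,"turn":0},
  {"tx":0,"ty":0,"tz":-0.035,"turn":0},
  {"tx":0,"ty":0,"tz":-0.065,"turn":0},
  {"tx":-0.01,"ty":0.022,"tz":-0.075,"turn":0},
  {"tx":-0.023,"ty":0.05,"tz":-0.075,"turn":0},
  {"tx":-0.038,"ty":0.082,"tz":-0.075,"turn":0},
  {"tx":-0.053,"ty":0.114,"tz":-0.075,"turn":0},
  {"tx":-0.068,"ty":0.146,"tz":-0.075,"turn":0},
  {"tx":-0.083,"ty":0.178,"tz":-0.075,"turn":0},
  {"tx":-0.098,"ty":0.21,"tz":-0.075,"turn":0},
  {"tx":-0.11,"ty":0.237,"tz":-0.075,"turn":0},
  {"tx":-0.118,"ty":0.254,"tz":-0.07,"turn":0},
  {"tx":-0.1206,"ty":0.2595,"tz":-0.06,"turn":0},
  {"tx":-0.1206,"ty":0.2595,"tz":-0.045,"turn":0},
  {"tx":-0.1206,"ty":0.2595,"tz":-0.03,"turn":0},
  {"tx":-0.1206,"ty":0.2595,"tz":-0.025,"turn":0},
  {"tx":-0.1206,"ty":0.2595,"tz":-0.025,"turn":0},
  {"tx":-0.1206,"ty":0.2595,"tz":-0.025,"turn":0},
], gripper=0)

```text
time_s: 24.4
eef_pos: [0.5661, -0.1913, 0.0291]
eef_rot: [-0.0, 1.0, -0.004, -0.0]
wrist_force: [-0.1, 0.4, 0.1]
opening: 0.279
```

```bash
python3 -c "
from h import *
c=cal('wrist');p,d=viewer.camera('wrist'); cv2.imwrite('pics/w16.png',p[:,:,::-1])
to(.5668,-.192,.009,-.8)
"
```

```text
pos [ 0.5666 -0.1916  0.0298] yaw -0.48 op 0.284 F [ 0.4 -0.3 -0.1] t 24.45
-> tx 0.0002 ty 0.0004 tz 0.0208 turn 0.32  dist 0.021
```

View pics/w16.png

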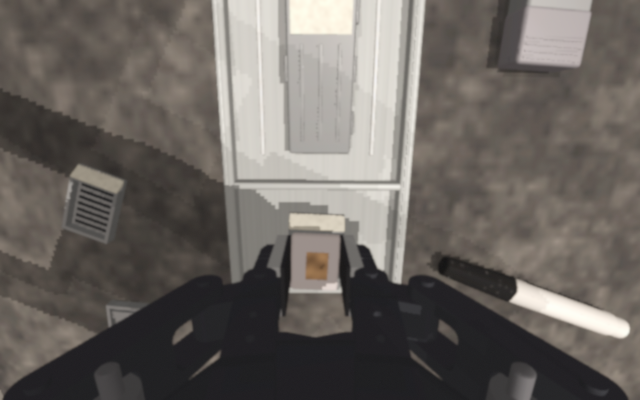

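>>> move_arm([
  {"tx":0,"ty":0,"tz":0.008,"turn":0.3},
  {"tx":0,"ty":0,"tz":0.014,"turn":0.3},
  {"tx":0,"ty":0,"tz":0.018,"turn":0.3},
  {"tx":0,"ty":0,"tz":0.02,"turn":0.3},
  {"tx":0,"ty":0,"tz":0.021,"turn":0.3},
  {"tx":0,"ty":0,"tz":0.021,"turn":0.3},
  {"tx":0,"ty":0,"tz":0.021,"turn":0.3},
], gripper=0)

```text
time_s: 25.03
eef_pos: [0.5661, -0.1919, 0.0084]
eef_rot: [-0.0, 1.0, -0.007, -0.0]
wrist_force: [-1.1, -0.8, 2.6]
opening: 0.284
```

>>> move_arm([
  {"tx":0,"ty":0,"tz":0.0005,"turn":0},
  {"tx":0,"ty":0,"tz":0.001,"turn":0},
  {"tx":0,"ty":0,"tz":0.001,"turn":0},
  {"tx":0,"ty":0,"tz":0.001,"turn":0},
], gripper=0)

```text
time_s: 25.37
eef_pos: [0.5662, -0.1919, 0.0083]
eef_rot: [-0.0, 1.0, -0.007, -0.0]
wrist_force: [-4.2, 0.9, 9.8]
opening: 0.286
```

In contact with the pocket floor; release and retreat.

>>> move_arm([
  {"tx":0,"ty":0,"tz":-0.001,"turn":0},
  {"tx":0,"ty":0,"tz":-0.001,"turn":0},
  {"tx":0,"ty":0,"tz":-0.001,"turn":0},
  {"tx":0,"ty":0,"tz":-0.001,"turn":0},
  {"tx":0,"ty":0,"tz":-0.01,"turn":0},
  {"tx":0,"ty":0,"tz":-0.03,"turn":0},
  {"tx":0,"ty":0,"tz":-0.06,"turn":0},
  {"tx":0,"ty":0,"tz":-0.1,"turn":0},
  {"tx":0,"ty":0,"tz":-0.14,"turn":0},
  {"tx":-0.02,"ty":0,"tz":-0.18,"turn":0},
  {"tx":-0.06,"ty":0.02,"tz":-0.18,"turn":0},
  {"tx":-0.1,"ty":0.05,"tz":-0.18,"turn":0},
  {"tx":-0.14,"ty":0.08,"tz":-0.18,"turn":0},
  {"tx":-0.16,"ty":0.1,"tz":-0.18,"turn":0},
  {"tx":-0.16,"ty":0.1,"tz":-0.18,"turn":0},
  {"tx":-0.16,"ty":0.1,"tz":-0.18,"turn":0},
], gripper=0.45)

```text
time_s: 26.7
eef_pos: [0.403, -0.2914, 0.1881]
eef_rot: [0.001, 1.0, -0.009, 0.0]
wrist_force: [-0.3, 0.8, 0.7]
opening: 0.449
```

```bash
python3 -c "
from h import *
o=get_obs(); print(o['eef_pos'],o['wrist_force'],o['time_s'])
c=cal('top');p,d=viewer.camera('top'); 
m=rectify(c,p,.012,.47,.67,-.26,.08,.0005); cv2.imwrite('pics/t2.png',m[:,:,::-1]); 
cv2.imwrite('pics/t2f.png',p[:,:,::-1])
p,d=viewer.camera('scene'); cv2.imwrite('pics/s2.png',cv2.resize(p[150:330,200:440,::-1],None,fx=3,fy=3,interpolation=cv2.INTER_CUBIC))
"
```

```text
[ 0.40304741 -0.29143645  0.18806331] [-0.2880524   0.81421875  0.6892898 ] 26.7
```

View pics/t2.png

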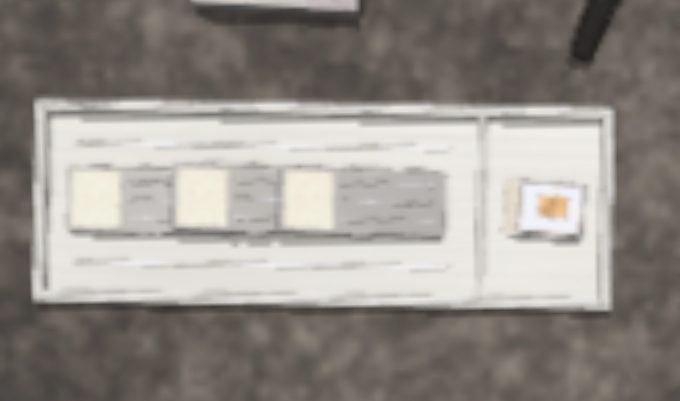

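View pics/t2f.png

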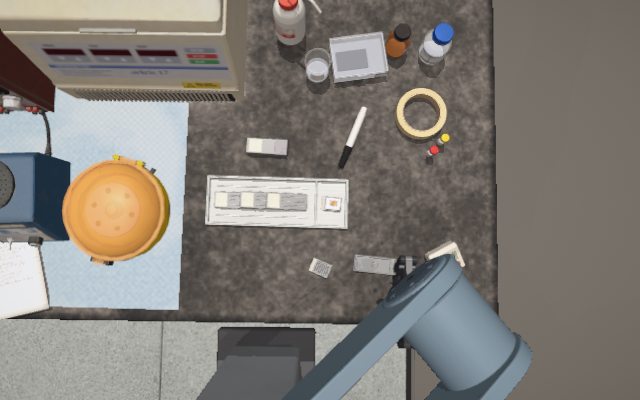

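View pics/s2.png

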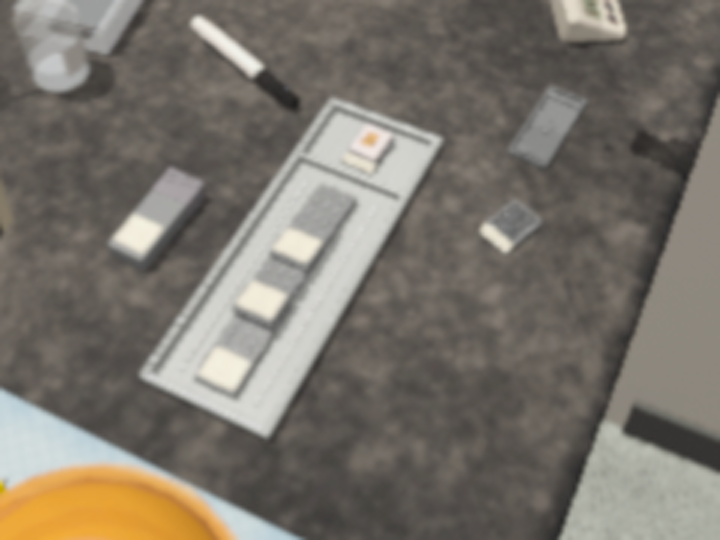

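```bash
python3 -c "
from h import *
print(workorder.hand_in())"
```

```text
the job is handed in; nothing more can be done
None
```

The tray is packed as asked and the job is handed in, at about 27 s of the 99 s allowed.

- **Mailers:** The three flat mailers lie in the long lane as one straight fan, with every label towards the plain end and in view. The first sits about 11 mm from the plain-end wall. In the last top and scene pictures the steps between mailers are about 53 and 53.5 mm, so they lap by about 30 mm. The wrist depth readings show the two lapped mailers tilted about 0.15–0.17 rad, with their unlabelled ends on the lane floor.
- **Setting down:** I lowered the two lapped mailers until they touched the one below. I then pressed them down to their tilt while still gripped, at no more than about 19 N, and released them there. In the last reading before its release, the third still had up to about 1 mm to go at its unlabelled end. The first mailer and the wax block were released with their undersides on the tray floor.
- **Wax block:** It sits wax up in the small pocket, clear of the walls.
- **Left alone:** The thick mailer, open mailer and empty cassette look unmoved in the last pictures, though I did not measure them again. The arm is clear of everything.

No check failed. The wrist-camera heights had an offset of about 1 mm either way, so I judged contact from the slope of the depth readings and the wrist force.

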